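Load the sample carrier in reverse order

TASK

Move the four capped sample jars from the white rack into the orange feed carrier, one jar to a bay, in reverse order: the jar that stood leftmost in the white rack goes into the rightmost bay of the carrier, and so on to the last (left and right as seen from the robot). Keep the jars upright, stand each on the floor of its bay and let go, and leave the well plate where it lies.

Things in the scene. Friction and masses are not known exactly. Their poses are not given: they have to be found in the camera images.
- jar_red_mid (a point): capped sample jar, white body with red cap, upright cylinder 34 mm in diameter, 60 mm tall, about 80 g, loose; this point is its centre, 30 mm above its underside; z up along its axis
- jar_yellow_mid (a point): capped sample jar, white body with yellow cap, upright cylinder 34 mm in diameter, 60 mm tall, about 80 g, loose; this point is its centre, 30 mm above its underside; z up along its axis
- jar_green_mid (a point): capped sample jar, white body with green cap, upright cylinder 34 mm in diameter, 60 mm tall, about 80 g, loose; this point is its centre, 30 mm above its underside; z up along its axis
- jar_blue_mid (a point): capped sample jar, white body with blue cap, upright cylinder 34 mm in diameter, 60 mm tall, about 80 g, loose; this point is its centre, 30 mm above its underside; z up along its axis
- tile_red: red square tile, 53 x 53 x 3 mm, fixed in the bay of the white rack where the red-capped jar starts; stays and shows the starting order. Tiles lie in a row, 60 mm apart along their y; rack walls (65 x 245 mm outside) reach 20 mm above the bench. Origin: centre of its underside, 6 mm above the bench; +y left along the row, +x away from the robot (yaw at most 20 degrees)
- tile_yellow: yellow square tile, 53 x 53 x 3 mm, fixed in the bay of the white rack where the yellow-capped jar starts; stays and shows the starting order. Tiles lie in a row, 60 mm apart along their y; rack walls (65 x 245 mm outside) reach 20 mm above the bench. Origin: centre of its underside, 6 mm above the bench; +y left along the row, +x away from the robot (yaw at most 20 degrees)
- tile_green: green square tile, 53 x 53 x 3 mm, fixed in the bay of the white rack where the green-capped jar starts; stays and shows the starting order. Tiles lie in a row, 60 mm apart along their y; rack walls (65 x 245 mm outside) reach 20 mm above the bench. Origin: centre of its underside, 6 mm above the bench; +y left along the row, +x away from the robot (yaw at most 20 degrees)
- tile_blue: blue square tile, 53 x 53 x 3 mm, fixed in the bay of the white rack where the blue-capped jar starts; stays and shows the starting order. Tiles lie in a row, 60 mm apart along their y; rack walls (65 x 245 mm outside) reach 20 mm above the bench. Origin: centre of its underside, 6 mm above the bench; +y left along the row, +x away from the robot (yaw at most 20 degrees)
- carrier: orange feed carrier, empty at the start, no tiles: jars stand on its bay floors, 6 mm above its underside; fixed, 65 (x) x 245 (y) x 20 mm. Four 55 mm square bays in a row, centred at y = +90, +30, -30, -90 mm, x = 0; floor 6 mm thick, walls 5 mm thick, 14 mm above the floor. Origin: centre of its underside; +y to the robot's left, +x away from it (yaw at most 20 degrees)
- well_plate: clear flat multi-well plate with pink and white wells, 85 x 127 x 20 mm, lying on the bench beyond the racks; leave it alone; origin at the centre of its underside
Not all that is in view belongs to the job. Leave any black, pink or purple look-alike of the part that bears jar_red_mid alone.

How it is judged:
By the outcome, as a careful person would: the job done as asked, in the order asked, and still so for the second after the job is handed in, with the robot touching nothing.
It also fails if it takes over 102 s, if anything falls off the work surface, if the arm or the gripper's body presses on something with over 40 N, if the wrist force passes 120 N, or if a joint passes its speed limit or range.

ROBOT

A 6-joint arm with a two-finger parallel gripper is mounted at the origin on the work surface. World frame = base frame: x ahead of the robot, y to its left, z up, the work surface at z = 0. Lengths are in m, angles in rad, forces in N, time in s.
With the tool pointing down it reaches from about 0.325 to 0.775 m from the base axis. Payload 5.5 kg.
Tool frame: the origin (TCP) lies midway between the tips of the shut fingers; the grasp point (between the pads) lies 19 mm behind it (bot.hold_point_z is the distance from the TCP to the grasp point, in m); z points along the fingers, y is the line along which they close (so a half turn about z gives the same grasp; the last joint's range is limited). The gripper opens to 85 mm and grips with 20 to 120 N. Pads are 22 mm wide; open, the fingers measure 114 mm over their backs; the gripper's body (76 mm by 85 mm) begins 54 mm behind the grasp point. The pads swing forward as they close: fully open they stand 13 mm farther back than shut.
Start: joints at [-1.337, 0.091, 1.231, -0, 1.82, -0.057], TCP at [0.172, -0.575, 0.231] pointing down, gripper open.
Joint ranges: [-2.87, 2.87], [-0.86, 2.18], [0.17, 2.46], [-1.51, 4.65], [0.06, 2.69], [-2.65, 2.65]. Speed limits (rad/s): [2.57, 2.57, 3.01, 3.14, 3.14, 3.14].

INTERFACE

Orientations are given as a unit quaternion [w, x, y, z].
In Python, from rig import bot, cams gives the robot as it stands.
- The arm moves only by the tool step_arm, never from a script. Its argument "moves" is a list that holds one entry, the list of rows, each a list of 5 numbers: the shift along the tool's x, y, z in cm, then the turn about the tool's z in degrees, then the gripper's target within -1 to 1 (fully open at 1, half-way at 0, shut at -1). In form: [[[dx, dy, dz, roll, hand], ...]]. A call has 1 to 5 rows; each row shifts and turns the commanded pose from where the row before left it, along the tool's axes as they then stand; what a row does not reach is not made up. A row lasts 1/10 s, in which the tool goes at most 50 mm and 8.59 degrees, less where a joint would pass 70% of its speed; a pose out of reach is approached as far as the arm can. A call with a gripper value outside its range is refused whole. The fingers move at their own pace and stop on an object; "grip_force" is the grip in N (left out, the last holds). Time passes only in rows, so rows that do not move let the fingers close. It gives the time, the measured TCP pose, the force, the opening and the grip force at its end, in the units of the state.
- bot.observe(): the state, without advancing time (a new reading comes with each control period).
- cams.snapshot(name): name is "scene" or "top"; returns a dict with "image" (384x512x3 uint8, red, green, blue), "fx", "fy", "cx", "cy" (pixels), "rvec" (rotation vector, rad) and "tvec" (3), from world to camera coordinates, as OpenCV has them. Camera axes: x right, y down, z forward; pixel columns grow to the right and rows downward; lengths in m; the calibration is good to about 2 mm. A picture is of the moment at which its call begins. There is no depth.
- bot.job_done(): hands the job in; it is judged then, once.
The state is a dict: "time_s": time; "joint_positions": joint angles; "qd": joint speeds; "joint_efforts": joint torques, N m; "eef_pos": TCP position; "orientation": TCP orientation; "contact_force": force on the tool from outside, world axes, zero at the start; "ft_torque": the same for the moment, N m; "opening": finger opening in m; "grasp_force": force on a finger pad.
Only numpy, scipy, OpenCV 4.12 (cv2) and the standard library are available. Lean on these libraries where they do the work, as an engineer would, in place of code of your own. Each camera call takes 0.05 s, during which the arm holds its last target. There are 200 camera calls.

## Working session

There is one attempt and no reset: what is moved stays moved. The work goes in short steps, Python scripts to look and compute and a tool call to move; the robot and the scene stay as the last step left them, time stands still between calls to the robot, and variables do not carry over. Pictures are saved under pics/ and viewed, at most 14 in all, crops included, and the job is handed in when it is done.

Besides the shell and the picture viewer there is one more tool, called as name(argument=value, ...) on one line, values as JSON. step_arm: Moves the arm, as the interface text tells. Its arguments: {"type":"object","properties":{"moves":{"type":"array","items":{"type":"array","items":{"type":"array","items":{"type":"number"}}}},"grip_force":{"type":"number"}},"required":["moves"]}

```bash
mkdir -p pics; python3 - <<'E'
from rig import bot,cams
import cv2,pickle
for n in("scene","top"):
    s=cams.snapshot(n);pickle.dump(s,open(n+"0.pkl","wb"))
    cv2.imwrite(f"pics/{n}0.png",cv2.resize(s["image"][:,:,::-1],(800,600),interpolation=cv2.INTER_CUBIC))
    print(n,{k:v for k,v in s.items() if k!="image"})
print(bot.observe())
E
```

```text
scene {'fx': 403.7272371358376, 'fy': 403.7272371358376, 'cx': 257.9858434751446, 'cy': 190.6889708541079, 'rvec': array([ 2.3703977 ,  0.86147933, -0.2894255 ]), 'tvec': array([-0.45618674, -0.30015216,  1.20002059])}
top {'fx': 354.1518870310608, 'fy': 354.1518870310608, 'cx': 254.87917411750198, 'cy': 186.80841826219483, 'rvec': array([ 2.14250217, -2.2107027 ,  0.01945859]), 'tvec': array([0.01963702, 0.6163699 , 0.73594232])}
{'time_s': 0.1, 'joint_positions': array([-1.33665859e+00,  9.18529703e-02,  1.23178681e+00,  2.33726546e-05,
        1.81977215e+00, -5.66975044e-02]), 'qd': array([-0.00012815, -0.00152617, -0.00335267,  0.00048247,  0.0011673 ,
        0.00169612]), 'joint_efforts': array([ 1.67717746e-03, -4.60220575e+01, -4.19217253e+01, -5.57339911e-05,
        1.06660390e-02, -2.98850318e-05]), 'eef_pos': array([ 0.17200195, -0.57456306,  0.23021032]), 'orientation': array([-9.07063813e-04,  9.89444651e-01,  1.44908435e-01, -6.93132910e-05]), 'contact_force': array([-0.07195483,  0.7169953 ,  0.50117736]), 'ft_torque': array([-0.0211633 , -0.00037866, -0.01718816]), 'grasp_force': 0.0, 'opening': 0.08525064019937456}
```

View pics/top0.png

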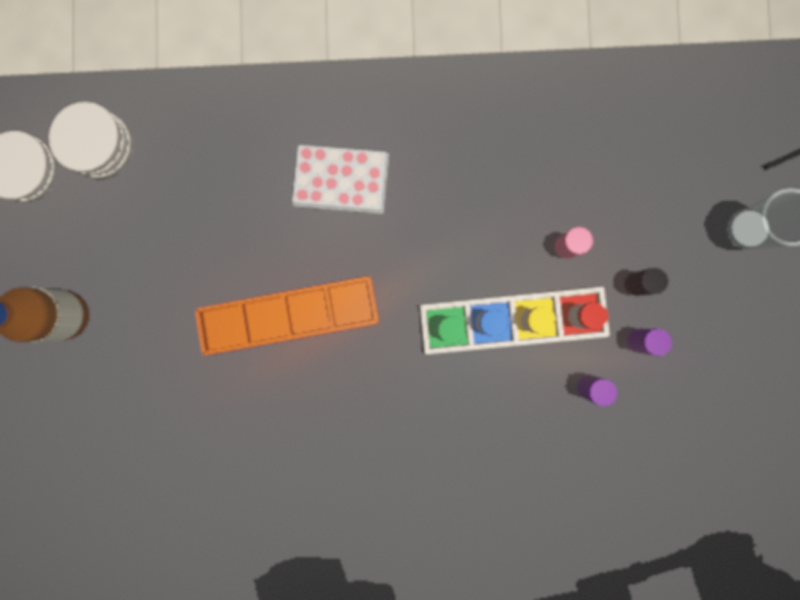

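View pics/scene0.png

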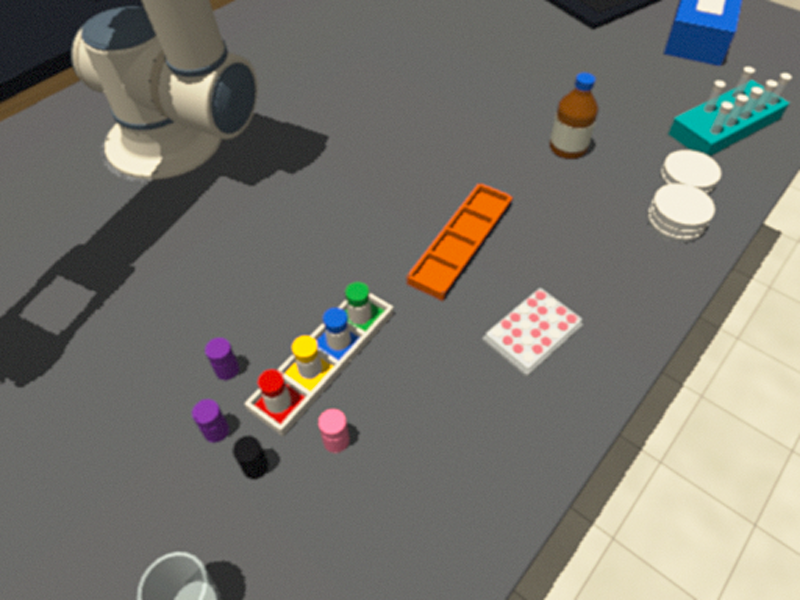

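The top view (800x600 pixels) shows the white rack at about (515,320), with green (447,327), blue (492,320), yellow (540,318) and red (592,316) from left to right. The orange carrier is at about (287,315) and empty. The pink (578,240), black (652,280) and purple (658,342), (602,392) jars stand outside the rack. They are look-alikes, so I leave them alone.

The capped jars on same-coloured tiles are the targets. I'll measure them and confirm in one crop.

```bash
cat > h.py <<'E'
import numpy as np,cv2,pickle
from scipy.optimize import minimize
S={n:pickle.load(open(n+"0.pkl","rb")) for n in("scene","top")}
def K(s): return np.array([[s["fx"],0,s["cx"]],[0,s["fy"],s["cy"]],[0,0,1.]])
def proj(s,P): return cv2.projectPoints(np.float64(P),s["rvec"],s["tvec"],K(s),None)[0][:,0]
def unproj(s,u,v,z):
    R=cv2.Rodrigues(s["rvec"])[0];c=-R.T@s["tvec"];d=R.T@np.linalg.inv(K(s))@[u,v,1]
    return c+d*(z-c[2])/d[2]
def box(p,h=.02):
    c,s_=np.cos(p[2]),np.sin(p[2])
    return np.array([[p[0]+c*x-s_*y,p[1]+s_*x+c*y,z] for x in(-.0325,.0325) for y in(-.1225,.1225) for z in(0,h)])
E
python3 - <<'E'
from h import *
M={}
for n,s in S.items():
    hsv=cv2.cvtColor(s["image"],cv2.COLOR_RGB2HSV)
    m=((hsv[...,0]>4)&(hsv[...,0]<17)&(hsv[...,1]>170)&(hsv[...,2]>100)).astype(np.uint8)
    k,l,st,_=cv2.connectedComponentsWithStats(m); 
    c=unproj(s,0,0,0)
    # carrier region: biggest
    i=max(range(1,k),key=lambda i:st[i,4]); print(n,st[i])
    pts=np.argwhere(l==i)[:,::-1].astype(np.int32); M[n]=cv2.convexHull(pts)
f=8
def img(h): 
    o=np.zeros((384*2,512*2),np.uint8); cv2.fillConvexPoly(o,np.round((h+.5)*2*16).astype(np.int32),1,shift=4,lineType=8); return o
T={n:img(M[n].astype(float)) for n in M}
def cost(p,names=("scene","top")):
    return sum(np.sum(img(cv2.convexHull(proj(S[n],box(p)).astype(np.float32)))!=T[n])/T[n].sum() for n in names)
u=unproj(S["top"],287*.64,315*.64,.02); print(u)
for nm in(("scene","top"),("top",),("scene",)):
    r=minimize(cost,[u[0],u[1],-.17 if 0 else .15],args=(nm,),method="Nelder-Mead",options=dict(initial_simplex=[[u[0],u[1],.1],[u[0]+.02,u[1],.1],[u[0],u[1]+.02,.1],[u[0],u[1],-.15]]))
    print(nm,r.x,r.fun)
s=S["top"]["image"];a=cv2.resize(s[170:260,260:440,::-1],(792,396),interpolation=cv2.INTER_CUBIC)
cv2.imwrite("pics/topcrop.png",a)
s=S["scene"]["image"];a=cv2.resize(s[170:310,120:260,::-1],(588,588),interpolation=cv2.INTER_CUBIC)
cv2.imwrite("pics/scenecrop.png",a)
E
```

```text
scene [ 261  118   67   74 2000]
top [ 126  179  109   47 2839]
[0.5899097  0.15259044 0.02      ]
('scene', 'top') [0.58864312 0.15770983 0.14629117] 0.27575733662829044
('top',) [0.58929503 0.15895171 0.14912274] 0.219071070731086
('scene',) [0.5875765  0.15670031 0.16255024] 0.05468940316686967
```

View pics/topcrop.png

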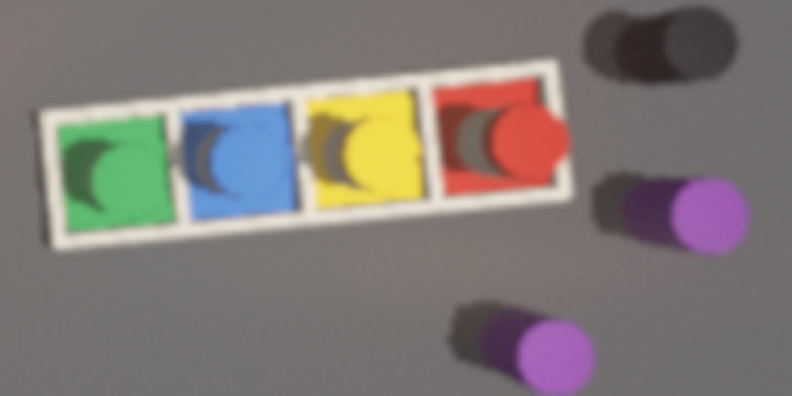

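View pics/scenecrop.png

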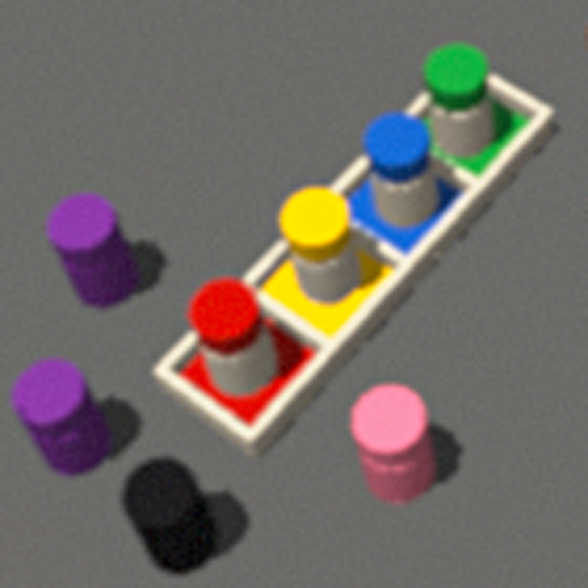

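The crop confirms that the white-bodied jars stand on matching tiles. Their cap centres in crop pixels are green (133,172), blue (250,158), yellow (381,152) and red (529,142). The black, pink and purple jars are outside the rack with coloured bodies, so they stay where they are.

```bash
python3 - <<'E'
from h import *
t=S["top"];sc=S["scene"]
for n,(a,b),(c,d) in(("green",(133,172),(457,70)),("blue",(250,158),(397,140)),("yellow",(381,152),(315,214)),("red",(529,142),(226,307))):
    print(n,unproj(t,260+a/4.4,170+b/4.4,.069).round(4),unproj(sc,120+c/4.2,170+d/4.2,.069).round(4))
def rect(P):
    P=np.array(P);c=P.mean(0);y=P[0]+P[3]-P[1]-P[2];print("centre",c.round(4),"yaw",np.arctan2(-y[0],y[1]).round(4),"len",np.linalg.norm(y)/2)
    return c
rect([unproj(t,260+a/4.4,170+b/4.4,.02) for a,b in((40,110),(555,60),(573,197),(55,248))])
rect([unproj(t,a*.64,b*.64,.02) for a,b in((196,310),(372,278),(379,322),(204,354))])
for p in([.588,.1577,.155],):
    for y in(.09,.03,-.03,-.09): print("bay",p[0]-np.sin(p[2])*y,p[1]+np.cos(p[2])*y)
s=t["image"];a=cv2.resize(s[165:240,115:250,::-1],(756,420),interpolation=cv2.INTER_CUBIC)
cv2.imwrite("pics/car.png",a)
E
```

```text
green [ 0.5678 -0.0696  0.069 ] [ 0.5676 -0.0674  0.069 ]
blue [ 0.5725 -0.1217  0.069 ] [ 0.5745 -0.1204  0.069 ]
yellow [ 0.5734 -0.1796  0.069 ] [ 0.5744 -0.179   0.069 ]
red [ 0.5758 -0.2447  0.069 ] [ 0.5793 -0.2433  0.069 ]
centre [ 0.5735 -0.1543  0.02  ] yaw 0.0675 len 0.24553374890370713
centre [0.5885 0.1521 0.02  ] yaw 0.1484 len 0.2441648278191108
bay 0.5741057910637971 0.24662103776968158
bay 0.5833685970212656 0.1873403459232272
bay 0.5926314029787343 0.1280596540767728
bay 0.6018942089362028 0.06877896223031842
```

View pics/car.png

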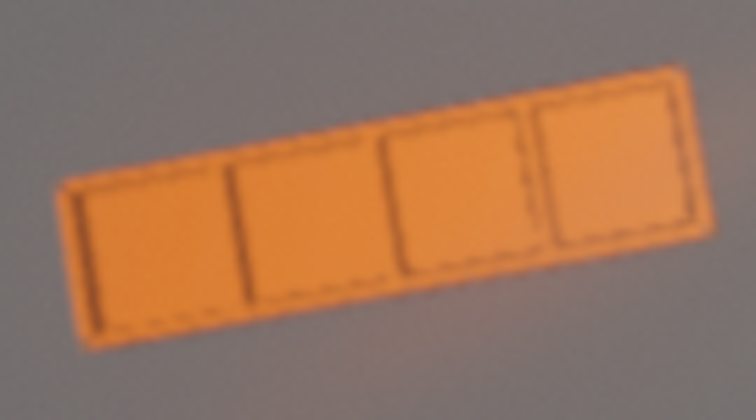

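step_arm(moves=[[[0,0,0,-7.7,0.6],[0,0,0,-7.7,0.6],[0,0,0,-7.7,0.6],[0,0,0,-7.7,0.6],[0,0,0,-7.7,0.6]]], grip_force=40)

```text
time_s: 0.6
eef_pos: [0.172, -0.5746, 0.2306]
orientation: [-0.001, 0.885, 0.465, 0.0]
contact_force: [-0.3, 0.6, 0.1]
opening: 0.0682
grasp_force: 0.0
```

step_arm(moves=[[[0,0,0,-7.7,0.6],[0,0,0,-7.7,0.6],[0,0,0,-7.7,0.6],[0,0,0,-7.7,0.6],[0,0,0,-7.7,0.6]]])

```text
time_s: 1.1
eef_pos: [0.172, -0.5746, 0.2306]
orientation: [-0.001, 0.682, 0.731, 0.0]
contact_force: [0.4, 1.2, 0.6]
opening: 0.0682
grasp_force: 0.0
```

```bash
cat > go.py <<'E'
import sys,numpy as np
from scipy.spatial.transform import Rotation as Ro
from rig import bot
J=dict(green=(.568,-.0685),blue=(.5735,-.121),yellow=(.574,-.1793),red=(.5775,-.244))
B=dict(red=(.5748,.2425),yellow=(.5839,.1832),blue=(.5931,.1239),green=(.6022,.0646))
def rel(x,y,z,ang):
    o=bot.observe();R=Ro.from_quat(np.roll(o["orientation"],-1)).as_matrix()
    a=np.degrees(np.arctan2(R[1,0],R[0,0]));d=np.array([x,y,z])-o["eef_pos"]
    print("t",round(o["time_s"],2),"tcp",o["eef_pos"].round(4),"ang",a.round(2),"open",round(o["opening"],4),"f",round(o["grasp_force"],1),o["contact_force"].round(1))
    print("tool cm",(R.T@d*100).round(2),"roll",round(a-ang,2),"tilt",R[:,2].round(3))
k,n,z=sys.argv[1:4]
p,ang=(J[n],93.9) if k=="j" else (B[n],98.8)
rel(*p,float(z),ang)
E
python3 go.py j red .13
```

```text
t 1.1 tcp [ 0.172  -0.5746  0.2306] ang 93.98 open 0.0682 f 0.0 [0.4 1.2 0.6]
tool cm [30.16 42.75 10.09] roll 0.08 tilt [-0.     0.001 -1.   ]
```

step_arm(moves=[[[2.01,2.85,0.6,0,0.6],[2.01,2.85,0.6,0,0.6],[2.01,2.85,0.6,0,0.6],[2.01,2.85,0.6,0,0.6],[2.01,2.85,0.6,0,0.6]]])

```text
time_s: 1.6
eef_pos: [0.3086, -0.4643, 0.2005]
orientation: [-0.0, 0.684, 0.729, 0.0]
contact_force: [-0.4, -0.6, 0.1]
opening: 0.0682
grasp_force: 0.0
```

step_arm(moves=[[[2.01,2.85,0.6,0,0.6],[2.01,2.85,0.6,0,0.6],[2.01,2.85,0.6,0,0.6],[2.01,2.85,0.6,0,0.6],[2.01,2.85,0.6,0,0.6]]])

```text
time_s: 2.1
eef_pos: [0.4444, -0.3548, 0.1705]
orientation: [-0.0, 0.684, 0.729, -0.0]
contact_force: [-0.4, -1.8, 0.4]
opening: 0.0682
grasp_force: 0.0
```

step_arm(moves=[[[2.01,2.85,0.6,0,0.6],[2.01,2.85,0.6,0,0.6],[2.01,2.85,0.6,0,0.6],[2.01,2.85,0.6,0,0.6],[2.01,2.85,0.6,0,0.6]]])

```text
time_s: 2.6
eef_pos: [0.5802, -0.2455, 0.1404]
orientation: [-0.0, 0.684, 0.729, -0.0]
contact_force: [-0.1, 0.1, 0.3]
opening: 0.0686
grasp_force: 0.0
```

```bash
python3 go.py j red .024; python3 - <<'E'
from rig import cams
import cv2,numpy as np
a=cams.snapshot("scene")["image"][130:310,90:330,::-1];cv2.imwrite("pics/a1.png",cv2.resize(a,(800,600),interpolation=cv2.INTER_CUBIC))
E
```

```text
t 2.6 tcp [ 0.5802 -0.2455  0.1404] ang 93.67 open 0.0686 f 0.0 [-0.1  0.1  0.3]
tool cm [ 0.16 -0.25 11.64] roll -0.23 tilt [-0.001  0.    -1.   ]
```

View pics/a1.png

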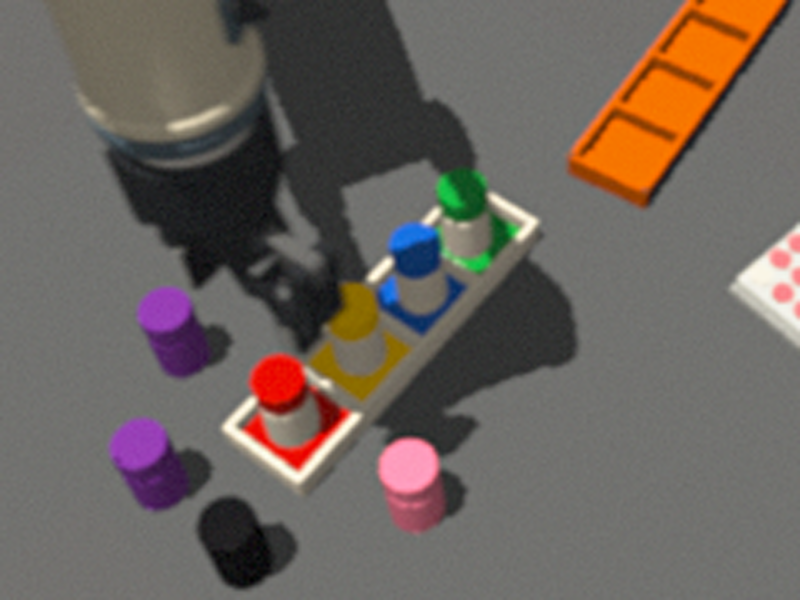

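The gripper hovers above the rack's right end. The red jar is at (290,400) in the crop, clear of the pink (410,485) and purple jars, so I descend and grip.

step_arm(moves=[[[0.16,-0.25,1.6,0,0.6],[0,0,2.5,0,0.6],[0,0,2.5,0,0.6],[0,0,2.5,0,0.6],[0,0,2.5,0,0.6]]])

```text
time_s: 3.15
eef_pos: [0.5763, -0.2451, 0.0237]
orientation: [-0.0, 0.684, 0.729, -0.0]
contact_force: [0.6, -0.1, 0.0]
opening: 0.0681
grasp_force: 0.0
```

step_arm(moves=[[[0,0,0,0,-0.6],[0,0,0,0,-0.6],[0,0,0,0,-0.6],[0,0,0,0,-0.6],[0,0,0,0,-0.6]]])

```text
time_s: 3.65
eef_pos: [0.5774, -0.2455, 0.0267]
orientation: [0.001, 0.684, 0.729, 0.0]
contact_force: [0.8, -0.4, -0.2]
opening: 0.033
grasp_force: 39.7
```

step_arm(moves=[[[0,0,-2,0,-0.6],[0,0,-2.5,0,-0.6],[0,0,-2.5,0,-0.6],[0,0,-2.5,0,-0.6],[0,0,-2,0,-0.6]]])

```text
time_s: 4.15
eef_pos: [0.5772, -0.2454, 0.1429]
orientation: [0.001, 0.684, 0.729, 0.0]
contact_force: [0.4, -0.5, -1.4]
opening: 0.033
grasp_force: 39.8
```

```bash
python3 go.py b red .138
```

```text
t 4.15 tcp [ 0.5772 -0.2454  0.1429] ang 93.66 open 0.033 f 39.8 [ 0.4 -0.5 -1.4]
tool cm [48.71  2.87  0.44] roll -5.14 tilt [ 0.002 -0.001 -1.   ]
```

step_arm(moves=[[[3.25,0.19,0,0,-0.6],[3.25,0.19,0,0,-0.6],[3.25,0.19,0,0,-0.6],[3.25,0.19,0,0,-0.6],[3.25,0.19,0,0,-0.6]]])

```text
time_s: 4.65
eef_pos: [0.5759, -0.0812, 0.141]
orientation: [0.0, 0.684, 0.729, 0.0]
contact_force: [0.2, 0.1, -1.4]
opening: 0.0334
grasp_force: 39.9
```

step_arm(moves=[[[3.25,0.19,0,0,-0.6],[3.25,0.19,0,0,-0.6],[3.25,0.19,0,0,-0.6],[3.25,0.19,0,0,-0.6],[3.25,0.19,0,0,-0.6]]])

```text
time_s: 5.15
eef_pos: [0.575, 0.0817, 0.1411]
orientation: [0.0, 0.684, 0.729, 0.0]
contact_force: [-0.4, 0.7, -0.7]
opening: 0.0332
grasp_force: 39.9
```

step_arm(moves=[[[3.25,0.19,0,0,-0.6],[3.25,0.19,0,0,-0.6],[3.25,0.19,0,0,-0.6],[3.25,0.19,0,0,-0.6],[3.25,0.19,0,0,-0.6]]])

```text
time_s: 5.65
eef_pos: [0.5741, 0.2445, 0.1411]
orientation: [0.0, 0.684, 0.729, 0.001]
contact_force: [-0.0, -0.4, -0.7]
opening: 0.033
grasp_force: 39.9
```

step_arm(moves=[[[0,0,0,-2.5,-0.6],[0,0,0,-2.6,-0.6],[0,0,0,0,-0.6]]])

```text
time_s: 5.95
eef_pos: [0.5741, 0.2436, 0.1408]
orientation: [0.0, 0.651, 0.759, 0.0]
contact_force: [0.7, -1.0, 0.2]
opening: 0.0331
grasp_force: 39.9
```

```bash
python3 go.py b red .026
```

```text
t 5.95 tcp [0.5741 0.2436 0.1408] ang 98.82 open 0.0331 f 39.9 [ 0.7 -1.   0.2]
tool cm [-0.12  0.04 11.48] roll 0.02 tilt [ 0.001  0.    -1.   ]
```

step_arm(moves=[[[-0.1,0,2.5,0,-0.6],[0,0,2.5,0,-0.6],[0,0,2.5,0,-0.6],[0,0,2,0,-0.6],[0,0,0.7,0,-0.6]]])

```text
time_s: 6.45
eef_pos: [0.573, 0.2413, 0.0356]
orientation: [-0.001, 0.652, 0.759, -0.002]
contact_force: [-0.8, 0.3, -0.3]
opening: 0.0331
grasp_force: 39.9
```

```bash
python3 go.py b red .022; python3 - <<'E'
from rig import cams
import cv2,numpy as np
a=cams.snapshot("top")["image"][160:250,110:250,::-1];b=cams.snapshot("scene")["image"][100:220,240:360,::-1]
cv2.imwrite("pics/a2.png",np.hstack([cv2.resize(a,(450,290),interpolation=2),cv2.resize(b,(290,290),interpolation=2)]))
E
```

```text
t 6.45 tcp [0.573  0.2413 0.0356] ang 98.67 open 0.0331 f 39.9 [-0.8  0.3 -0.3]
tool cm [0.09 0.2  1.36] roll -0.13 tilt [-0.004 -0.001 -1.   ]
```

View pics/a2.png

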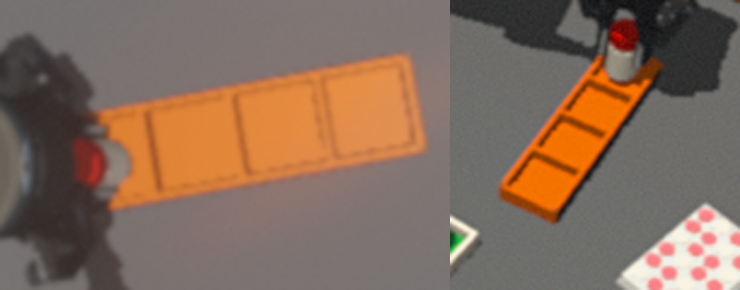

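The red jar hangs inside the leftmost bay: in the top view its lower edge is at x≈131, short of the divider at 150. Now I lower it gently.

step_arm(moves=[[[0,0.1,0.9,0,-0.6],[0,0,0.2,0,-0.6],[0,0,0.1,0,-0.6],[0,0,0.1,0,-0.6],[0,0,0,0,-0.6]]])

```text
time_s: 7.05
eef_pos: [0.5754, 0.2424, 0.0256]
orientation: [0.0, 0.651, 0.759, 0.0]
contact_force: [1.0, 0.1, -0.3]
opening: 0.0331
grasp_force: 39.9
```

step_arm(moves=[[[0,0,0.1,0,-0.6],[0,0,0.1,0,-0.6],[0,0,0.1,0,-0.6],[0,0,0,0,-0.6],[0,0,0,0,-0.6]]])

```text
time_s: 7.55
eef_pos: [0.5754, 0.2424, 0.0234]
orientation: [0.0, 0.651, 0.759, 0.0]
contact_force: [-1.6, -0.6, 5.2]
opening: 0.0331
grasp_force: 40.7
```

step_arm(moves=[[[0,0,0,0,0.6],[0,0,0,0,0.6],[0,0,0,0,0.6],[0,0,-1,0,0.6],[0,0,-2,0,0.6]]])

```text
time_s: 8.05
eef_pos: [0.574, 0.2418, 0.0507]
orientation: [-0.001, 0.651, 0.759, -0.002]
contact_force: [-0.6, -0.1, 0.2]
opening: 0.0683
grasp_force: 0.0
```

step_arm(moves=[[[0,0,-3,0,0.6],[0,0,-3,0,0.6],[0,0,-2.5,0,0.6],[0,0,0,2.5,0.6],[0,0,0,2.5,0.6]]])

```text
time_s: 8.55
eef_pos: [0.576, 0.2426, 0.1399]
orientation: [0.001, 0.684, 0.729, 0.002]
contact_force: [-0.3, 0.0, 0.0]
opening: 0.0684
grasp_force: 0.0
```

```bash
python3 go.py j yellow .138
```

```text
t 8.55 tcp [0.576  0.2426 0.1399] ang 93.66 open 0.0684 f 0.0 [-0.3  0.   0. ]
tool cm [-42.09  -2.9    0.14] roll -0.24 tilt [ 0.003  0.001 -1.   ]
```

step_arm(moves=[[[-4.2,-0.29,0,0,0.6],[-4.2,-0.29,0,0,0.6],[-4.2,-0.29,0,0,0.6],[-4.2,-0.29,0,0,0.6],[-4.2,-0.29,0,0,0.6]]])

```text
time_s: 9.05
eef_pos: [0.5745, 0.0302, 0.1382]
orientation: [0.0, 0.683, 0.73, 0.0]
contact_force: [0.3, 0.5, 0.2]
opening: 0.0684
grasp_force: 0.0
```

step_arm(moves=[[[-4.2,-0.29,0,0,0.6],[-4.2,-0.29,0,0,0.6],[-4.2,-0.29,0,0,0.6],[-4.2,-0.29,0,0,0.6],[-4.2,-0.29,0,0,0.6]]])

```text
time_s: 9.55
eef_pos: [0.5738, -0.1805, 0.1382]
orientation: [0.0, 0.684, 0.73, 0.0]
contact_force: [0.1, -0.8, 0.3]
opening: 0.0687
grasp_force: 0.0
```

step_arm(moves=[[[0,0,0,0,0.6],[0,0,0,0,0.6]]])

```text
time_s: 9.75
eef_pos: [0.5738, -0.1795, 0.1377]
orientation: [-0.0, 0.684, 0.729, 0.0]
contact_force: [0.3, 0.8, 0.5]
opening: 0.0686
grasp_force: 0.0
```

```bash
python3 go.py j yellow .0265
```

```text
t 9.75 tcp [ 0.5738 -0.1795  0.1377] ang 93.64 open 0.0686 f 0.0 [0.3 0.8 0.5]
tool cm [ 0.02  0.02 11.12] roll -0.26 tilt [ 0.  0. -1.]
```

step_arm(moves=[[[0,0,2.5,0,0.6],[0,0,2.5,0,0.6],[0,0,2.5,0,0.6],[0,0,2.5,0,0.6],[0,0,1.1,0,0.6]]])

```text
time_s: 10.25
eef_pos: [0.5728, -0.1765, 0.0237]
orientation: [-0.002, 0.683, 0.731, -0.001]
contact_force: [-1.0, -0.4, 0.2]
opening: 0.0681
grasp_force: 0.0
```

step_arm(moves=[[[0,0,0,0,-0.6],[0,0,0,0,-0.6],[0,0,0,0,-0.6],[0,0,0,0,-0.6],[0,0,0,0,-0.6]]])

```text
time_s: 10.75
eef_pos: [0.575, -0.1789, 0.0283]
orientation: [0.001, 0.684, 0.73, 0.001]
contact_force: [0.7, 0.7, 5.9]
opening: 0.0328
grasp_force: 39.9
```

step_arm(moves=[[[0,0,-2,0,-0.6],[0,0,-2.5,0,-0.6],[0,0,-2.5,0,-0.6],[0,0,-2.5,0,-0.6],[0,0,-1.6,0,-0.6]]])

```text
time_s: 11.25
eef_pos: [0.5743, -0.179, 0.1396]
orientation: [0.001, 0.684, 0.73, 0.0]
contact_force: [0.4, 0.0, -0.3]
opening: 0.0335
grasp_force: 39.8
```

```bash
python3 go.py b yellow .138
```

```text
t 11.25 tcp [ 0.5743 -0.179   0.1396] ang 93.75 open 0.0335 f 39.8 [ 0.4  0.  -0.3]
tool cm [36.08  3.32  0.13] roll -5.05 tilt [ 0.002 -0.001 -1.   ]
```

step_arm(moves=[[[3.61,0.33,0,0,-0.6],[3.61,0.33,0,0,-0.6],[3.61,0.33,0,0,-0.6],[3.61,0.33,0,0,-0.6],[3.61,0.33,0,0,-0.6]]])

```text
time_s: 11.75
eef_pos: [0.5781, 0.0038, 0.1369]
orientation: [-0.0, 0.684, 0.73, -0.0]
contact_force: [0.5, 0.8, -0.4]
opening: 0.0333
grasp_force: 39.9
```

step_arm(moves=[[[3.61,0.33,0,0,-0.6],[3.61,0.33,0,0,-0.6],[3.61,0.33,0,0,-0.6],[3.61,0.33,0,0,-0.6],[3.61,0.33,0,0,-0.6]]])

```text
time_s: 12.25
eef_pos: [0.5828, 0.185, 0.1368]
orientation: [-0.0, 0.684, 0.73, -0.0]
contact_force: [0.3, 0.3, -0.8]
opening: 0.0336
grasp_force: 39.9
```

step_arm(moves=[[[0,0,0,-2.5,-0.6],[0,0,0,-2.6,-0.6],[0,0,0,0,-0.6]]])

```text
time_s: 12.55
eef_pos: [0.5828, 0.184, 0.1366]
orientation: [-0.0, 0.65, 0.76, -0.001]
contact_force: [0.2, -0.0, -0.0]
opening: 0.0331
grasp_force: 39.9
```

```bash
python3 go.py b yellow .027
```

```text
t 12.55 tcp [0.5828 0.184  0.1366] ang 98.92 open 0.0331 f 39.9 [ 0.2 -0.  -0. ]
tool cm [-0.09  0.11 10.96] roll 0.12 tilt [-0.001 -0.    -1.   ]
```

step_arm(moves=[[[-0.1,0.1,2.5,0,-0.6],[0,0,2.5,0,-0.6],[0,0,2.5,0,-0.6],[0,0,2,0,-0.6],[0,0,1.2,0,-0.6]]])

```text
time_s: 13.05
eef_pos: [0.5832, 0.1821, 0.0277]
orientation: [-0.001, 0.651, 0.759, -0.001]
contact_force: [-0.4, -0.3, -0.3]
opening: 0.0332
grasp_force: 39.9
```

step_arm(moves=[[[0,0,0.2,0,-0.6],[0,0,0.1,0,-0.6],[0,0,0,0,-0.6],[0,0,0,0,-0.6],[0,0,0,0,-0.6]]])

```text
time_s: 13.55
eef_pos: [0.5848, 0.183, 0.0284]
orientation: [0.001, 0.65, 0.76, 0.001]
contact_force: [-0.3, -0.7, -1.7]
opening: 0.033
grasp_force: 39.9
```

step_arm(moves=[[[0,0,0.1,0,-0.6],[0,0,0.1,0,-0.6],[0,0,0.1,0,-0.6],[0,0,0.1,0,-0.6],[0,0,0,0,-0.6]]])

```text
time_s: 14.05
eef_pos: [0.5845, 0.183, 0.0253]
orientation: [0.0, 0.65, 0.76, 0.0]
contact_force: [-4.6, -1.8, 8.6]
opening: 0.0333
grasp_force: 40.6
```

Contact. I release and go back for blue.

step_arm(moves=[[[0,0,0,0,0.6],[0,0,0,0,0.6],[0,0,0,0,0.6],[0,0,-1,0,0.6],[0,0,-2,0,0.6]]])

```text
time_s: 14.55
eef_pos: [0.583, 0.1825, 0.0517]
orientation: [-0.001, 0.65, 0.76, -0.002]
contact_force: [0.5, -0.5, -0.3]
opening: 0.0686
grasp_force: 0.0
```

step_arm(moves=[[[0,0,-3,0,0.6],[0,0,-3,0,0.6],[0,0,-2.5,0,0.6],[0,0,0,2.5,0.6],[0,0,0,2.5,0.6]]])

```text
time_s: 15.05
eef_pos: [0.585, 0.183, 0.1408]
orientation: [0.001, 0.684, 0.73, 0.001]
contact_force: [0.0, 0.4, -0.5]
opening: 0.0685
grasp_force: 0.0
```

```bash
python3 go.py j blue .138
```

```text
t 15.05 tcp [0.585  0.183  0.1408] ang 93.76 open 0.0685 f 0.0 [ 0.   0.4 -0.5]
tool cm [-30.26  -3.14   0.25] roll -0.14 tilt [ 0.003  0.001 -1.   ]
```

step_arm(moves=[[[-3.03,-0.31,0,0,0.6],[-3.03,-0.31,0,0,0.6],[-3.03,-0.31,0,0,0.6],[-3.03,-0.31,0,0,0.6],[-3.03,-0.31,0,0,0.6]]])

```text
time_s: 15.55
eef_pos: [0.5789, 0.0295, 0.1391]
orientation: [0.0, 0.683, 0.731, 0.0]
contact_force: [0.7, 0.4, -0.0]
opening: 0.0685
grasp_force: 0.0
```

step_arm(moves=[[[-3.03,-0.31,0,0,0.6],[-3.03,-0.31,0,0,0.6],[-3.03,-0.31,0,0,0.6],[-3.03,-0.31,0,0,0.6],[-3.03,-0.31,0,0,0.6]]])

```text
time_s: 16.05
eef_pos: [0.5737, -0.1229, 0.1391]
orientation: [0.0, 0.683, 0.731, 0.0]
contact_force: [0.4, -0.0, -0.2]
opening: 0.0679
grasp_force: 0.0
```

step_arm(moves=[[[0,0,0,0,0.6],[0,0,0,0,0.6]]])

```text
time_s: 16.25
eef_pos: [0.5737, -0.122, 0.1387]
orientation: [0.0, 0.683, 0.73, 0.0]
contact_force: [0.7, 0.4, -0.4]
opening: 0.0679
grasp_force: 0.0
```

```bash
python3 go.py j blue .0265
```

```text
t 16.25 tcp [ 0.5737 -0.122   0.1387] ang 93.77 open 0.0679 f 0.0 [ 0.7  0.4 -0.4]
tool cm [ 0.1  -0.02 11.22] roll -0.13 tilt [ 0.  0. -1.]
```

step_arm(moves=[[[0.1,0,2.5,0,0.6],[0,0,2.5,0,0.6],[0,0,2.5,0,0.6],[0,0,2.5,0,0.6],[0,0,1.2,0,0.6]]])

```text
time_s: 16.75
eef_pos: [0.5725, -0.1189, 0.0238]
orientation: [-0.002, 0.682, 0.731, -0.001]
contact_force: [0.2, 0.5, -0.2]
opening: 0.0686
grasp_force: 0.0
```

step_arm(moves=[[[0,0,0,0,-0.6],[0,0,0,0,-0.6],[0,0,0,0,-0.6],[0,0,0,0,-0.6],[0,0,0,0,-0.6]]])

```text
time_s: 17.25
eef_pos: [0.5747, -0.1207, 0.0282]
orientation: [0.001, 0.683, 0.731, 0.001]
contact_force: [1.1, 1.2, 4.4]
opening: 0.0332
grasp_force: 39.9
```

step_arm(moves=[[[0,0,-2,0,-0.6],[0,0,-2.5,0,-0.6],[0,0,-2.5,0,-0.6],[0,0,-2.5,0,-0.6],[0,0,-1.6,0,-0.6]]])

```text
time_s: 17.75
eef_pos: [0.5742, -0.1208, 0.1397]
orientation: [0.001, 0.683, 0.73, 0.001]
contact_force: [0.0, -0.3, -0.8]
opening: 0.0329
grasp_force: 39.9
```

```bash
python3 go.py b blue .138
```

```text
t 17.75 tcp [ 0.5742 -0.1208  0.1397] ang 93.86 open 0.0329 f 39.9 [ 0.  -0.3 -0.8]
tool cm [24.29  3.53  0.15] roll -4.94 tilt [ 0.002 -0.001 -1.   ]
```

step_arm(moves=[[[2.43,0.35,0,0,-0.6],[2.43,0.35,0,0,-0.6],[2.43,0.35,0,0,-0.6],[2.43,0.35,0,0,-0.6],[2.43,0.35,0,0,-0.6]]])

```text
time_s: 18.25
eef_pos: [0.5827, 0.0027, 0.1368]
orientation: [-0.0, 0.683, 0.73, -0.0]
contact_force: [0.6, -0.4, -1.2]
opening: 0.0333
grasp_force: 39.9
```

step_arm(moves=[[[2.43,0.35,0,0,-0.6],[2.43,0.35,0,0,-0.6],[2.43,0.35,0,0,-0.6],[2.43,0.35,0,0,-0.6],[2.43,0.35,0,0,-0.6]]])

```text
time_s: 18.75
eef_pos: [0.592, 0.1252, 0.1367]
orientation: [-0.0, 0.683, 0.73, -0.0]
contact_force: [-0.2, 0.0, -1.9]
opening: 0.0335
grasp_force: 39.9
```

step_arm(moves=[[[0,0,0,-2.5,-0.6],[0,0,0,-2.5,-0.6],[0,0,0,0,-0.6]]])

```text
time_s: 19.05
eef_pos: [0.592, 0.1245, 0.1367]
orientation: [-0.0, 0.65, 0.76, -0.0]
contact_force: [0.4, 0.2, -0.9]
opening: 0.0333
grasp_force: 39.9
```

```bash
python3 go.py b blue .027
```

```text
t 19.05 tcp [0.592  0.1245 0.1367] ang 98.91 open 0.0333 f 39.9 [ 0.4  0.2 -0.9]
tool cm [-0.07  0.11 10.97] roll 0.11 tilt [-0.001 -0.    -1.   ]
```

Same geometry as yellow, so I lower the same total, 11.4 cm, gently.

step_arm(moves=[[[-0.1,0.1,2.5,0,-0.6],[0,0,2.5,0,-0.6],[0,0,2.5,0,-0.6],[0,0,2,0,-0.6],[0,0,1.2,0,-0.6]]])

```text
time_s: 19.55
eef_pos: [0.5922, 0.123, 0.0277]
orientation: [-0.001, 0.651, 0.759, -0.001]
contact_force: [0.3, 0.4, -1.2]
opening: 0.0333
grasp_force: 39.9
```

step_arm(moves=[[[0,0,0.2,0,-0.6],[0,0,0.1,0,-0.6],[0,0,0.1,0,-0.6],[0,0,0.1,0,-0.6],[0,0,0,0,-0.6]]])

```text
time_s: 20.05
eef_pos: [0.5938, 0.1235, 0.0261]
orientation: [0.0, 0.65, 0.76, 0.0]
contact_force: [0.2, 0.5, -0.5]
opening: 0.0333
grasp_force: 39.9
```

step_arm(moves=[[[0,0,0.1,0,-0.6],[0,0,0,0,-0.6],[0,0,0,0,-0.6]]])

```text
time_s: 20.35
eef_pos: [0.5938, 0.1235, 0.0252]
orientation: [0.0, 0.65, 0.76, 0.0]
contact_force: [-0.9, -0.2, 3.5]
opening: 0.033
grasp_force: 40.1
```

step_arm(moves=[[[0,0,0,0,0.6],[0,0,0,0,0.6],[0,0,0,0,0.6],[0,0,-1,0,0.6],[0,0,-2,0,0.6]]])

```text
time_s: 20.85
eef_pos: [0.5921, 0.1232, 0.0529]
orientation: [-0.001, 0.65, 0.76, -0.002]
contact_force: [0.4, -0.4, 0.7]
opening: 0.0683
grasp_force: 0.0
```

step_arm(moves=[[[0,0,-3,0,0.6],[0,0,-3,0,0.6],[0,0,-2.5,0,0.6],[0,0,0,2.5,0.6],[0,0,0,2.5,0.6]]])

```text
time_s: 21.35
eef_pos: [0.5941, 0.1235, 0.1419]
orientation: [0.001, 0.684, 0.73, 0.001]
contact_force: [-0.0, -0.7, -0.9]
opening: 0.0683
grasp_force: 0.0
```

```bash
python3 go.py j green .138
```

```text
t 21.35 tcp [0.5941 0.1235 0.1419] ang 93.76 open 0.0683 f 0.0 [-0.  -0.7 -0.9]
tool cm [-18.99  -3.87   0.37] roll -0.14 tilt [ 0.004  0.001 -1.   ]
```

step_arm(moves=[[[-3.8,-0.77,0,0,0.6],[-3.8,-0.77,0,0,0.6],[-3.8,-0.77,0,0,0.6],[-3.8,-0.77,0,0,0.6],[-3.8,-0.77,0,0,0.6]]])

```text
time_s: 21.85
eef_pos: [0.5675, -0.0702, 0.1403]
orientation: [0.0, 0.683, 0.731, 0.0]
contact_force: [1.8, 0.5, 0.8]
opening: 0.068
grasp_force: 0.0
```

step_arm(moves=[[[0,0,0,0,0.6],[0,0,0,0,0.6]]])

```text
time_s: 22.05
eef_pos: [0.5678, -0.0694, 0.14]
orientation: [0.0, 0.684, 0.73, 0.0]
contact_force: [1.0, 0.7, 0.9]
opening: 0.0682
grasp_force: 0.0
```

```bash
python3 go.py j green .0265
```

```text
t 22.05 tcp [ 0.5678 -0.0694  0.14  ] ang 93.75 open 0.0682 f 0.0 [1.  0.7 0.9]
tool cm [ 0.09  0.02 11.35] roll -0.15 tilt [ 0.001  0.    -1.   ]
```

step_arm(moves=[[[0.1,0,2.5,0,0.6],[0,0,2.5,0,0.6],[0,0,2.5,0,0.6],[0,0,2.5,0,0.6],[0,0,1.3,0,0.6]]])

```text
time_s: 22.55
eef_pos: [0.5667, -0.0661, 0.024]
orientation: [-0.001, 0.682, 0.731, -0.001]
contact_force: [-1.0, 0.6, -0.9]
opening: 0.0684
grasp_force: 0.0
```

step_arm(moves=[[[0,0,0,0,-0.6],[0,0,0,0,-0.6],[0,0,0,0,-0.6],[0,0,0,0,-0.6],[0,0,0,0,-0.6]]])

```text
time_s: 23.05
eef_pos: [0.5687, -0.0678, 0.0281]
orientation: [0.001, 0.683, 0.731, 0.001]
contact_force: [0.3, 0.7, 4.2]
opening: 0.0332
grasp_force: 39.9
```

step_arm(moves=[[[0,0,-2,0,-0.6],[0,0,-2.5,0,-0.6],[0,0,-2.5,0,-0.6],[0,0,-2.5,0,-0.6],[0,0,-1.6,0,-0.6]]])

```text
time_s: 23.55
eef_pos: [0.5682, -0.068, 0.1397]
orientation: [0.001, 0.683, 0.73, 0.001]
contact_force: [-0.0, 0.1, -1.3]
opening: 0.0333
grasp_force: 39.9
```

```bash
python3 go.py b green .138
```

```text
t 23.55 tcp [ 0.5682 -0.068   0.1397] ang 93.85 open 0.0333 f 39.9 [-0.   0.1 -1.3]
tool cm [13.    4.28  0.17] roll -4.95 tilt [ 0.003 -0.001 -1.   ]
```

step_arm(moves=[[[2.6,0.86,0,0,-0.6],[2.6,0.86,0,0,-0.6],[2.6,0.86,0,0,-0.6],[2.6,0.86,0,0,-0.6],[2.6,0.86,0,0,-0.6]]])

```text
time_s: 24.05
eef_pos: [0.6018, 0.0658, 0.1368]
orientation: [-0.0, 0.683, 0.73, -0.0]
contact_force: [0.6, -0.3, -1.3]
opening: 0.0336
grasp_force: 39.9
```

step_arm(moves=[[[0,0,0,-2.5,-0.6],[0,0,0,-2.5,-0.6],[0,0,0,0,-0.6]]])

```text
time_s: 24.35
eef_pos: [0.6016, 0.0651, 0.1367]
orientation: [-0.0, 0.65, 0.76, -0.0]
contact_force: [0.1, -0.3, -0.7]
opening: 0.0333
grasp_force: 40.0
```

```bash
python3 go.py b green .027
```

```text
t 24.35 tcp [0.6016 0.0651 0.1367] ang 98.91 open 0.0333 f 40.0 [ 0.1 -0.3 -0.7]
tool cm [-0.06  0.06 10.97] roll 0.11 tilt [-0.001 -0.    -1.   ]
```

step_arm(moves=[[[-0.1,0,2.5,0,-0.6],[0,0,2.5,0,-0.6],[0,0,2.5,0,-0.6],[0,0,2,0,-0.6],[0,0,1.2,0,-0.6]]])

```text
time_s: 24.85
eef_pos: [0.6008, 0.0635, 0.0278]
orientation: [-0.001, 0.651, 0.759, -0.001]
contact_force: [-0.1, -0.0, -0.8]
opening: 0.0332
grasp_force: 40.0
```

step_arm(moves=[[[0,0,0.2,0,-0.6],[0,0,0.1,0,-0.6],[0,0,0.1,0,-0.6],[0,0,0.1,0,-0.6],[0,0,0,0,-0.6]]])

```text
time_s: 25.35
eef_pos: [0.6024, 0.0639, 0.0261]
orientation: [0.0, 0.65, 0.76, 0.0]
contact_force: [-0.0, -0.6, -1.1]
opening: 0.0334
grasp_force: 40.0
```

step_arm(moves=[[[0,0,0.1,0,-0.6],[0,0,0,0,-0.6],[0,0,0,0,-0.6]]])

```text
time_s: 25.65
eef_pos: [0.6024, 0.0639, 0.0251]
orientation: [0.0, 0.65, 0.76, 0.0]
contact_force: [-0.7, 0.9, 2.4]
opening: 0.0332
grasp_force: 40.1
```

Contact. I release, rise, and draw back toward the base so the cameras can see.

step_arm(moves=[[[0,0,0,0,0.6],[0,0,0,0,0.6],[0,0,0,0,0.6],[0,0,-1,0,0.6],[0,0,-2,0,0.6]]])

```text
time_s: 26.15
eef_pos: [0.6007, 0.0638, 0.0529]
orientation: [-0.001, 0.65, 0.76, -0.001]
contact_force: [-0.0, 0.4, 0.3]
opening: 0.0681
grasp_force: 0.0
```

step_arm(moves=[[[0,0,-3,0,0.6],[0,0,-3,0,0.6],[0,0,-3,0,0.6],[0,0,-3,0,0.6],[0,0,-1,0,0.6]]])

```text
time_s: 26.65
eef_pos: [0.6033, 0.064, 0.1894]
orientation: [0.002, 0.65, 0.76, 0.002]
contact_force: [0.2, -1.2, 1.7]
opening: 0.0683
grasp_force: 0.0
```

step_arm(moves=[[[0,-4,0,0,0.6],[0,-4,0,0,0.6],[0,-4,0,0,0.6],[0,-4,0,0,0.6],[0,-4,0,0,0.6]]])

```text
time_s: 27.15
eef_pos: [0.4026, 0.0329, 0.1833]
orientation: [-0.0, 0.65, 0.76, -0.0]
contact_force: [-0.4, -0.7, 0.1]
opening: 0.0686
grasp_force: 0.0
```

```bash
python3 - <<'E'
from rig import cams
import cv2,numpy as np
a=cams.snapshot("top")["image"][80:250,110:430,::-1];b=cams.snapshot("scene")["image"][90:310,110:400,::-1]
cv2.imwrite("pics/end.png",np.vstack([cv2.resize(a,(520,276),interpolation=2),cv2.resize(b,(520,320),interpolation=2)]))
E
```

```text
(no output)
```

View pics/end.png

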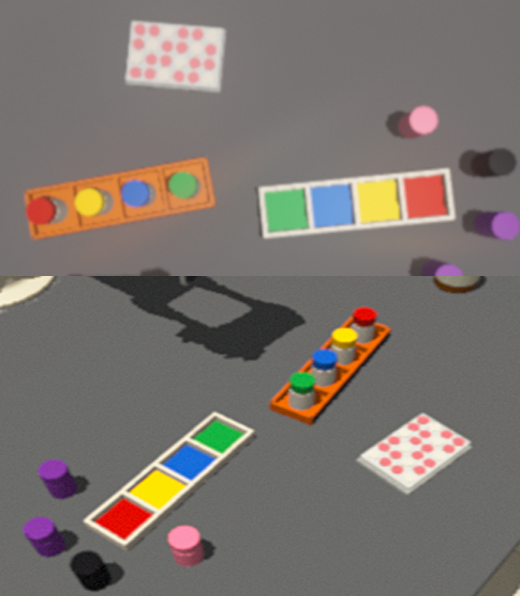

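The carrier reads red (41,210), yellow (90,202), blue (136,193), green (183,185) from left to right, with every jar upright in its bay. The rack is empty, and the plate and look-alikes appear undisturbed.

```bash
python3 -c "
from rig import bot
print(bot.job_done())"
```

```text
the job is handed in; nothing more can be done
None
```

I moved all four jars into the orange carrier in reverse order (red, yellow, blue, green from left to right), upright and released, and handed the job in at about 27 s.

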